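Count to the third free charging bay and push the battery pack home

ROBOT

A 6-joint arm with a two-finger parallel gripper is mounted at the origin on the work surface. World frame = base frame: x ahead of the robot, y to its left, z up, the work surface at z = 0. Lengths are in m, angles in rad, forces in N, time in s.
With the tool pointing down it reaches from about 0.3 to 0.875 m from the base axis. Payload 6.4 kg.
Tool frame: the origin (TCP) lies midway between the tips of the shut fingers; the grasp point (between the pads) lies 19 mm behind it (grasp_offset is the distance from the TCP to the grasp point, in m); z points along the fingers, y is the line along which they close (so a half turn about z gives the same grasp; the last joint's range is limited). The gripper opens to 85 mm and grips with 20 to 120 N. Pads are 22 mm wide; open, the fingers measure 114 mm over their backs; the gripper's body (76 mm by 85 mm) begins 54 mm behind the grasp point. The pads swing forward as they close: fully open they stand 13 mm farther back than shut.
Start: joints at [-1.308, 0.181, 1.607, -0, 1.354, -0.206], TCP at [0.26, -0.513, 0.206] pointing down, gripper open.
Joint ranges: [-2.99, 2.99], [-0.89, 2.07], [0.3, 2.58], [-1.14, 4.28], [0, 2.63], [-3.12, 3.12]. Speed limits (rad/s): [2.57, 2.57, 3.01, 3.14, 3.14, 3.14].

INTERFACE

Orientations are given as a unit quaternion [w, x, y, z].
In Python, from bench import * gives the robot as it stands. The module is installed in compiled form; this text tells all that it offers.
- The arm moves only by the tool servo_tool, never from a script. Its argument "commands" is text: rows parted by semicolons, each of 7 numbers parted by spaces: the turn, a rotation vector about the tool's x, y, z in rad, then the shift along the tool's x, y, z in mm, then the opening, from 0 (shut) to 1 (fully open). In form: wx wy wz dx dy dz claw; .... A call has 1 to 5 rows; each row shifts and turns the commanded pose from where the row before left it, along the tool's axes as they then stand; what a row does not reach is not made up. A row lasts 1/8 s, in which the tool goes at most 62.5 mm and 10.7 degrees, less where a joint would pass 70% of its speed; a pose out of reach is approached as far as the arm can. A call with a gripper value outside its range is refused whole. The fingers move at their own pace and stop on an object; the grip force is fixed at half the most. Time passes only in rows, so rows that do not move let the fingers close. It gives the time, the measured TCP pose, the force, the opening and the grip force at its end, in the units of the state.
- get_obs(): the state, without advancing time (a new reading comes with each control period).
- camera(name): name is "scene" or "top" or "wrist"; returns the picture (384x512x3 uint8, blue, green, red); there is no depth.
- calibration(name): a dict with "fx", "fy", "cx", "cy" (pixels), "R" (3x3) and "t" (3): a world point X has camera coordinates R X + t. Camera axes: x right, y down, z forward; pixel columns grow to the right and rows downward; lengths in m; the calibration is good to about 2 mm. A picture is of the moment at which its call begins: read the wrist's pose just before it. calibration takes no time and is no camera call; for the wrist camera it gives the pose at the moment of the call.
- hand_in(): hands the job in; it is judged then, once.
The state is a dict: "time_s": time; "q": joint angles; "dq": joint speeds; "joint_efforts": joint torques, N m; "eef_pos": TCP position; "eef_rot": TCP orientation; "wrist_force": force on the tool from outside, world axes, zero at the start; "torque": the same for the moment, N m; "opening": opening from 0.0 (shut) to 1.0 (fully open); "grasp_force": force on a finger pad.
Only numpy, scipy, OpenCV 4.12 (cv2) and the standard library are available. Lean on these libraries where they do the work, as an engineer would, in place of code of your own. Each camera call takes 0.05 s, during which the arm holds its last target. There are 200 camera calls.

TASK

Put the loose battery pack on charge in the third free bay of the charging rack; taken bays do not count. First count the free bays off with one fingertip along the aluminium front rail, starting from the robot's left: touch the rail in front of the first free bay, then the second, then the third, leaving the pack where it is meanwhile. Then slide the pack across the board with the fingertips or the outside of the fingers, without picking it up or tipping it, and push it into that third bay until it is fully home against the contacts; leave everything else on the bench undisturbed.

Things in the scene. Friction and masses are not known exactly. Their poses are not given: they have to be found in the camera images.
- rack: Charging rack base, fixed: grey board 360 mm wide (y), top 12 mm above the bench. Origin at bench level, mid-width, on the centre line of the aluminium front rail; x points from the robot into the bays, y along the rail to the robot's left. The rigid rail is 30 mm wide, flush with the board's top. The bare board in front (x -180 to -15 mm) is a loading apron; a 58 mm high box stands behind (x > 151 mm).
- bay_free_a: Free (empty) charging bay, one of six fixed bays side by side along the rail, 56 mm centre to centre. Which place along the rack each bay has, differs from start to start: read the positions. Origin on top of the rail (board level), on the rail's centre line, in the middle of this bay's mouth; axes as the rack's. Each bay has its own 56 mm length of rail.
- bay_free_b: Free bay. Form, origin and axes are the same for all six bays: two cheeks 30 mm high and 46 mm apart inside from x = 50 to 145 mm, with noses in front from x = 34 mm that flare the mouth to about 52 mm; a rigid contact block 44 mm high closes the bay at x = 120 mm. Open above.
- bay_free_c: Free bay, form, origin and axes as the others.
- bay_free_d: Free bay, form, origin and axes as the others.
- bay_full_a: Taken bay: as the others, but with a battery pack like the loose one fixed in it, 40 mm high, its rear end at x = 30 mm in the bay's frame.
- bay_full_b: Taken bay, as bay_full_a.
- pack: Loose battery pack: black block 90 mm long (x), 40 wide (y), 40 high, 0.25 to 0.5 kg, brass contacts on the end facing the bays (+x). Stands flat on the apron, up to 0.25 rad askew; slides with friction of 0.45 to 0.75 of its weight. Origin at the centre of its underside. Fully home its front end meets the contact block: origin at x = 75 mm in the bay's frame, rear end at x = 30 mm, out of the cheeks.
- jar: Bystander: glass jar with metal cap, 32 mm across, 42 mm high, standing on the right-hand end of the apron. Origin under its centre.
- spool: Bystander: blue solder spool standing on the green mat to the left, 60 mm across, 46 mm high. Origin under its centre.
- meter: Bystander: grey hand multimeter, 150 x 75 x 32 mm, lying on the mat to the left. Origin under its centre.
- screwdriver: Bystander: orange-handled screwdriver 170 mm long lying to the right of the rack. Origin on its axis near the middle.
- tape: Bystander: yellow tape roll lying flat to the right, 84 mm across, 19 mm high. Origin under its centre.
- tin: Bystander: flat round metal tin, 38 mm across, 20 mm high, standing on top of the rack's supply box (70 mm above the bench). Origin under its centre.
- wrench: Bystander: steel wrench 150 mm long lying at the far right. Origin on its axis near the middle.
There are look-alikes about, which are no part of the job. What is shaped like the pack but brown or turquoise is not meant.

How it is judged:
On the way, in this order (a step that is already met when the one before it is completed fails the run):
1. a fingertip touches the front rail at the first free bay from the left, the pack still where it stood (contact force between the fingers and bay_free_c above 0.2 N and contact force between the fingers and bay_free_a below 0.05 N and contact force between the fingers and bay_free_d below 0.05 N and distance of pack from where it was at the start of the episode below 0.015 m), for 0.05 s.
2. a fingertip touches the front rail at the second free bay from the left, the pack still where it stood (contact force between the fingers and bay_free_a above 0.2 N and contact force between the fingers and bay_free_c below 0.05 N and contact force between the fingers and bay_free_d below 0.05 N and distance of pack from where it was at the start of the episode below 0.015 m), for 0.05 s.
3. a fingertip touches the front rail at the third free bay from the left, the pack still where it stood (contact force between the fingers and bay_free_d above 0.2 N and contact force between the fingers and bay_free_c below 0.05 N and contact force between the fingers and bay_free_a below 0.05 N and distance of pack from where it was at the start of the episode below 0.015 m), for 0.05 s.
4. the pack is pushed fully home into the third free bay (x of pack in the frame of bay_free_d between 0.071 and 0.079 m and y of pack in the frame of bay_free_d between -0.006 and 0.006 m and z of pack in the frame of bay_free_d below 0.004 m and angle between the x axis of pack and the x axis of bay_free_d, either way round below 0.1 rad and angle between pack's own z axis and vertical below 0.06 rad), for 0.2 s.
At the end, for the whole second after the job is handed in: The pack lies flat and at rest in the third free bay from the left: its front end within 4 mm of the contact block, centred within 6 mm across the bay and parallel to it within 0.1 rad (all of step 4 and linear speed of pack below 0.01 m/s and angular speed of pack below 0.1 rad/s); the robot touches nothing.
It fails at once if the pack is lifted more than 8 mm off the board (z of pack in the frame of rack above 0.02 m).
It fails at once if the pack is tipped by more than 0.25 rad (angle between pack's own z axis and vertical above 0.25 rad).
It fails at once if the pack leaves the board (z of pack in the frame of rack below 0.006 m).
It fails at once if another thing on the bench is moved by more than 20 mm (distance of any of jar, spool, screwdriver, meter, tape, tin, wrench from where it was at the start of the episode above 0.02 m).
It fails at once if another thing on the bench is knocked over (angle between any of jar, spool, meter, tin's own z axis and vertical above 0.3 rad).
It also fails if it takes over 72 s, if anything falls off the work surface, if the arm or the gripper's body presses on something with over 40 N, if the wrist force passes 120 N, or if a joint passes its speed limit or range.

## Working session

There is one attempt and no reset: what is moved stays moved. The work goes in short steps, Python scripts to look and compute and a tool call to move; the robot and the scene stay as the last step left them, time stands still between calls to the robot, and variables do not carry over. Pictures are saved under pics/ and viewed, at most 10 in all, crops included, and the job is handed in when it is done.

Besides the shell and the picture viewer there is one more tool, called by a JSON object that holds its "method" and its "body". servo_tool: Moves the arm, as the interface text tells. Its arguments: {"type":"object","properties":{"commands":{"type":"string"}},"required":["commands"]}

```bash
mkdir -p pics; python3 - <<'E'
from bench import *
import cv2,numpy as np
o=get_obs();print(o)
for n in("top","scene"):
    im=camera(n);cv2.imwrite(f"pics/{n}0.png",im);c=calibration(n);print(n,c)
cv2.imwrite("pics/top_big.png",cv2.resize(cv2.imread("pics/top0.png"),(800,600),interpolation=cv2.INTER_CUBIC))
E
```

```text
{'time_s': 0.0, 'q': array([-1.30829536e+00,  1.81540144e-01,  1.60796826e+00,  2.70355861e-06,
        1.35382368e+00, -2.06262830e-01]), 'dq': array([-0.00163844,  0.00065921, -0.00134468,  0.00080906,  0.00080084,
       -0.00145335]), 'joint_efforts': array([-5.87456980e-04, -4.44870436e+01, -3.51334476e+01, -4.14544538e-04,
        9.03164124e-03,  4.22672969e-06]), 'eef_pos': array([ 0.2596569 , -0.51238111,  0.20560391]), 'eef_rot': array([-8.69411187e-04,  9.72657776e-01,  2.32241456e-01, -2.31331237e-05]), 'wrist_force': array([ 0.05750473,  0.28830132, -0.30536035]), 'torque': array([ 0.00852826,  0.01744109, -0.0016128 ]), 'grasp_force': 0.0, 'opening': 1.0015479805820549}
top {'fx': 444.60816838188583, 'fy': 444.60816838188583, 'cx': 260.31587580321883, 'cy': 186.446988903903, 'R': array([[-0.00335218, -0.99995377, -0.00901193],
       [-0.99118237,  0.00451626, -0.13242773],
       [ 0.13246231,  0.00848855, -0.99115169]]), 't': array([0.02236282, 0.50640821, 1.41594228])}
scene {'fx': 412.1388583415972, 'fy': 412.1388583415972, 'cx': 251.44943375575457, 'cy': 191.1312508842107, 'R': array([[ 0.65557526,  0.75469141,  0.02572853],
       [ 0.42172883, -0.33765357, -0.84150749],
       [-0.62639114,  0.56252196, -0.53963245]]), 't': array([-0.34364811, -0.15427348,  1.53967361])}
```

View pics/top_big.png

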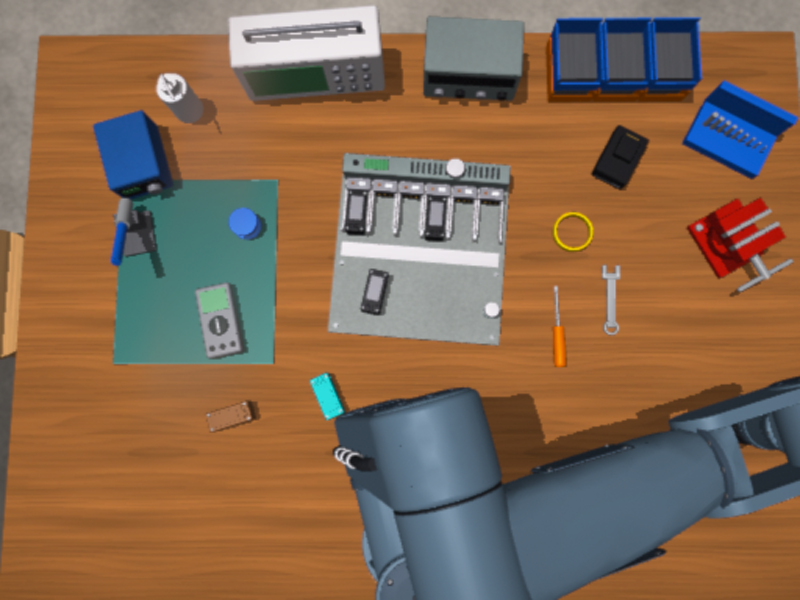

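View pics/scene0.png

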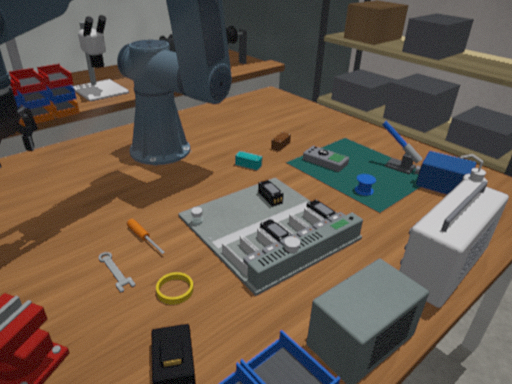

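The top picture (800x600 scale) shows the rail from (341,248) to (498,260). Packs fill place 1 (356,212) and place 4 (436,217), so the free places are 2, 3, 5 and 6, and the target is place 5. The loose pack is at (375,291) and the jar at (492,310).

```bash
cat > h.py <<'E'
import cv2,numpy as np
def ray(c,px,z):
    u,v=px;R=np.array(c["R"]);t=np.array(c["t"]);C=-R.T@t
    d=R.T@np.array([(u-c["cx"])/c["fx"],(v-c["cy"])/c["fy"],1]);return (C+d*(z-C[2])/d[2])[:2]
E
python3 - <<'E'
from bench import *
from h import *
c=calibration("top");im=cv2.imread("pics/top0.png")
def blobs(m,z,roi,minA):
    M=np.zeros_like(m);x0,y0,x1,y1=roi;M[y0:y1,x0:x1]=m[y0:y1,x0:x1]
    for k in cv2.findContours(M,cv2.RETR_EXTERNAL,cv2.CHAIN_APPROX_NONE)[0]:
        if cv2.contourArea(k)<minA: continue
        w=np.array([ray(c,p[0],z) for p in k],np.float32)
        print(cv2.boundingRect(k),np.round(cv2.minAreaRect(w)[0],4),np.round(cv2.minAreaRect(w)[1],4),cv2.minAreaRect(w)[2], np.round(cv2.boxPoints(cv2.minAreaRect(w)),3).tolist())
g=im.min(2)
print("rail");blobs((g>195).astype(np.uint8),.012,(210,145,325,180),200)
print("pack");blobs((im.max(2)<75).astype(np.uint8),.052,(222,165,262,205),50)
print("jar");blobs((g>180).astype(np.uint8),.054,(300,185,325,210),20)
print("full");blobs((im.max(2)<75).astype(np.uint8),.052,(215,115,300,156),50)
s=im[90:225,205:330];cv2.imwrite("pics/crop.png",cv2.resize(s,None,fx=5.5,fy=4.4*1,interpolation=cv2.INTER_CUBIC))
E
```

```text
rail
(218, 155, 101, 16) [ 0.5904 -0.0051] [0.3356 0.0304] 85.22821044921875 [[0.5609999895095825, -0.17100000381469727], [0.5920000076293945, -0.17399999499320984], [0.6190000176429749, 0.16099999845027924], [0.5889999866485596, 0.16300000250339508]]
pack
(231, 176, 18, 26) [0.5011 0.0868] [0.0416 0.0842] 77.60491180419922 [[0.4560000002384186, 0.07599999755620956], [0.5379999876022339, 0.05700000002980232], [0.546999990940094, 0.09799999743700027], [0.46399998664855957, 0.11599999666213989]]
jar
(310, 193, 9, 10) [ 0.468 -0.153] [0.0288 0.0257] 12.947103500366211 [[0.45100000500679016, -0.14399999380111694], [0.4569999873638153, -0.16899999976158142], [0.48500001430511475, -0.16200000047683716], [0.4790000021457672, -0.13699999451637268]]
full
(272, 125, 14, 30) [ 0.659  -0.0396] [0.0397 0.0974] 87.06429290771484 [[0.609000027179718, -0.05700000002980232], [0.7070000171661377, -0.06199999898672104], [0.7089999914169312, -0.02199999988079071], [0.6110000014305115, -0.017000000923871994]]
(221, 125, 14, 26) [0.6666 0.1271] [0.0404 0.0846] 87.15459442138672 [[0.6230000257492065, 0.10899999737739563], [0.7080000042915344, 0.10499999672174454], [0.7099999785423279, 0.14499999582767487], [0.625, 0.14900000393390656]]
```

View pics/crop.png

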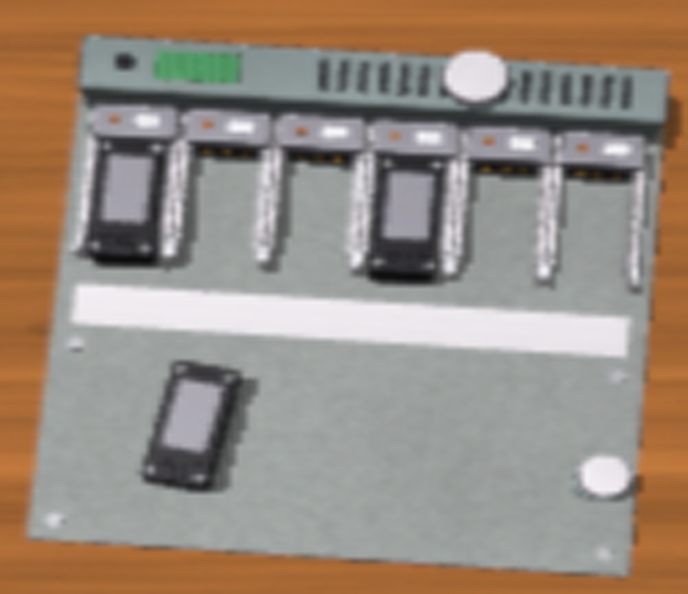

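The rack centre is at about (0.590,-0.005) with yaw -0.083. The pack's origin is about (-97,+84) mm in the rack frame, with relative yaw -0.13. I'll align the tool with the rack, shut the fingers and travel to place 2.

{"method": "servo_tool", "body": {"commands": "0 0 0.184 0 0 0 0; 0 0 0.184 0 0 0 0; 0 0 0.184 0 0 0 0; 0 0 0 24 -51 0 0; 0 0 0 24 -51 0 0"}}

```text
time_s: 0.72
eef_pos: [0.3162, -0.4141, 0.2058]
eef_rot: [-0.001, 0.999, -0.043, -0.0]
wrist_force: [-0.1, -0.7, 0.6]
opening: 0.001
grasp_force: 0.0
```

{"method": "servo_tool", "body": {"commands": "0 0 0 24 -51 0 0; 0 0 0 24 -51 0 0; 0 0 0 24 -51 0 0; 0 0 0 24 -51 0 0; 0 0 0 24 -51 0 0"}}

```text
time_s: 1.35
eef_pos: [0.4574, -0.1694, 0.2063]
eef_rot: [-0.0, 0.999, -0.042, -0.0]
wrist_force: [-0.3, -0.8, 0.4]
opening: -0.002
grasp_force: 0.0
```

{"method": "servo_tool", "body": {"commands": "0 0 0 24 -51 0 0; 0 0 0 24 -51 0 0; 0 0 0 24 -51 20 0; 0 0 0 24 -51 20 0; 0 0 0 0 0 0 0"}}

```text
time_s: 1.98
eef_pos: [0.5688, 0.0279, 0.1637]
eef_rot: [-0.001, 0.999, -0.039, -0.002]
wrist_force: [0.2, 0.8, -0.6]
opening: -0.004
grasp_force: 0.0
```

```bash
cat >> h.py <<'E'
O=np.array([.5904,-.0051]);Y=-.083
ex=np.array([np.cos(Y),np.sin(Y)]);ey=np.array([-ex[1],ex[0]])
def rk(p): d=np.asarray(p)[:2]-O;return np.round([d@ex*1e3,d@ey*1e3],1)
E
python3 - <<'E'
from bench import *
from h import *
o=get_obs();print(o["time_s"],o["eef_pos"],o["eef_rot"],rk(o["eef_pos"]),o["wrist_force"],o["opening"])
im=camera("wrist");cv2.imwrite("pics/w1.png",im)
E
```

```text
1.975 [0.56875509 0.02786803 0.1636843 ] [-6.52528303e-04  9.99230231e-01 -3.91587697e-02 -2.26068835e-03] [-24.3  31.1] [ 0.17385107  0.81454048 -0.59266292] -0.0035185294494961285
```

View pics/w1.png

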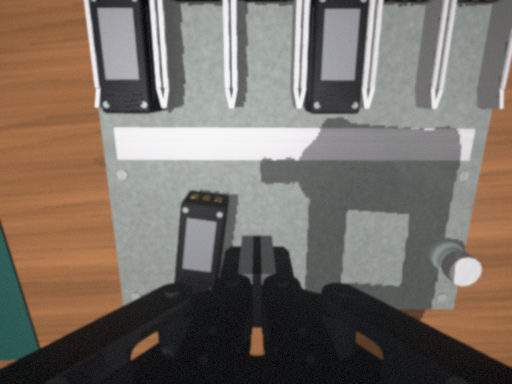

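The wrist view shows the rail from (115,128) to (474,160), the pack's label near (200,245), the jar cap at (462,267), and all bay noses. I'll refine the frame from this view.

```bash
python3 - <<'E'
from bench import *
from h import *
c=calibration("wrist");im=cv2.imread("pics/w1.png")
for n,ps,z in(("rail",[(114.5,127.5),(114.5,160),(473.5,129),(474,160.5)],.012),("noses",[(99,106),(163,106),(232,106),(299,106),(369,106),(436,106)],.042),("jarcap",[(464,268)],.054),("packFrontTop L,R",[(183,205),(227,213)],.052)):
    for p in ps: q=ray(c,p,z);print(n,p,np.round(q,4),rk(q))
m=((im.min(2)>120)).astype(np.uint8);M=np.zeros_like(m);M[205:280,178:230]=m[205:280,178:230]
for k in cv2.findContours(M,cv2.RETR_EXTERNAL,cv2.CHAIN_APPROX_NONE)[0]:
    if cv2.contourArea(k)>300:
        w=np.array([rk(ray(c,p[0],.052)) for p in k],np.float32);print("label",cv2.minAreaRect(w))
E
```

```text
rail (114.5, 127.5) [0.6193 0.1561] [ 15.5 163.1]
rail (114.5, 160) [0.589  0.1622] [-15.3 166.6]
rail (473.5, 129) [ 0.5912 -0.1777] [  15.1 -171.9]
rail (474, 160.5) [ 0.561  -0.1812] [ -14.7 -177.9]
noses (99, 106) [0.6396 0.1528] [ 36.  161.5]
noses (163, 106) [0.6354 0.0998] [ 36.1 108.3]
noses (232, 106) [0.6308 0.0427] [36.3 51. ]
noses (299, 106) [ 0.6263 -0.0128] [36.4 -4.7]
noses (369, 106) [ 0.6217 -0.0707] [ 36.6 -62.8]
noses (436, 106) [ 0.6172 -0.1261] [  36.8 -118.4]
jarcap (464, 268) [ 0.4711 -0.1554] [-106.4 -159.7]
packFrontTop L,R (183, 205) [0.5512 0.0929] [-47.1  94.4]
packFrontTop L,R (227, 213) [0.5408 0.0554] [-54.4  56.2]
label ((-85.21910858154297, 82.46525573730469), (25.879758834838867, 49.709346771240234), 81.99002075195312)
```

{"method": "servo_tool", "body": {"commands": "0 0 0 12 -26 45 0; 0 0 0 12 -26 45 0; 0 0 0 0 0 35 0; 0 0 0 0 0 0 0; 0 0 0 0 0 0 0"}}

```text
time_s: 2.65
eef_pos: [0.5988, 0.0728, 0.0433]
eef_rot: [0.0, 0.999, -0.042, 0.001]
wrist_force: [0.0, 0.2, 0.3]
opening: -0.003
grasp_force: 0.0
```

```bash
cat > st.py <<'E'
from bench import *
from h import *
o=get_obs();print(o["time_s"],o["eef_pos"].round(4),o["eef_rot"].round(4),rk(o["eef_pos"]),o["wrist_force"].round(2),o["opening"].round(3))
E
python3 st.py
```

```text
Traceback (most recent call last):
  File "st.py", line 3, in <module>
    o=get_obs();print(o["time_s"],o["eef_pos"].round(4),o["eef_rot"].round(4),rk(o["eef_pos"]),o["wrist_force"].round(2),o["opening"].round(3))
                                                                                                                         ^^^^^^^^^^^^^^^^^^
AttributeError: 'float' object has no attribute 'round'
```

{"method": "servo_tool", "body": {"commands": "0 0 0 0 0 15 0; 0 0 0 0 0 11 0; 0 0 0 0 0 3 0; 0 0 0 0 0 2 0; 0 0 0 0 0 0 0"}}

```text
time_s: 3.28
eef_pos: [0.5978, 0.074, 0.0105]
eef_rot: [-0.0, 0.999, -0.042, 0.0]
wrist_force: [0.1, -0.4, 0.4]
opening: -0.0
grasp_force: 0.0
```

{"method": "servo_tool", "body": {"commands": "0 0 0 0 0 1 0; 0 0 0 0 0 1 0; 0 0 0 0 0 0 0"}}

```text
time_s: 3.65
eef_pos: [0.5978, 0.074, 0.0085]
eef_rot: [-0.0, 0.999, -0.042, 0.0]
wrist_force: [0.4, 0.2, 0.7]
opening: 0.003
grasp_force: 0.0
```

{"method": "servo_tool", "body": {"commands": "0 0 0 0 0 1 0; 0 0 0 0 0 0 0; 0 0 0 0 0 1 0; 0 0 0 0 0 0 0"}}

```text
time_s: 4.15
eef_pos: [0.5977, 0.0739, 0.0064]
eef_rot: [-0.0, 0.999, -0.042, -0.0]
wrist_force: [0.3, -0.4, -0.7]
opening: -0.001
grasp_force: 0.0
```

```bash
sed -i 's/o\["opening"\].round(3)/o["opening"]/' st.py; cat >> st.py <<'E'
import sys
cv2.imwrite(f"pics/{sys.argv[1]}.png",np.hstack([camera("wrist")[:, :], ]))
s=camera("scene")[150:290,170:370];cv2.imwrite(f"pics/{sys.argv[1]}s.png",cv2.resize(s,None,fx=3.5,fy=3.5,interpolation=cv2.INTER_CUBIC))
E
python3 st.py a
```

```text
4.15 [0.5977 0.0739 0.0064] [-0.000e+00  9.991e-01 -4.160e-02 -1.000e-04] [ 0.7 79.4] [ 0.31 -0.37 -0.68] -0.0008751037948920231
```

View pics/a.png

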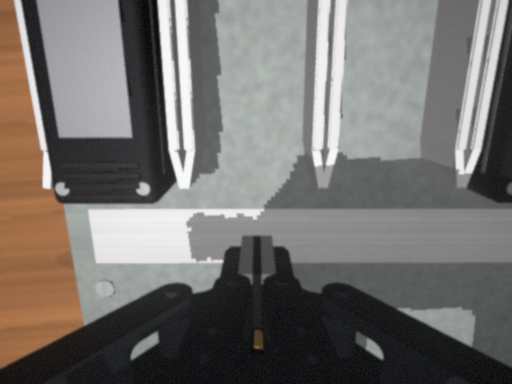

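The shut tips at (257,240) are over the rail, centred between the noses at 183 and 324. They aren't touching yet, so I'll keep feeling down.

{"method": "servo_tool", "body": {"commands": "0 0 0 0 0 1 0; 0 0 0 0 0 1 0; 0 0 0 0 0 1 0; 0 0 0 0 0 0 0; 0 0 0 0 0 0 0"}}

```text
time_s: 4.88
eef_pos: [0.5978, 0.074, 0.0035]
eef_rot: [-0.0, 0.999, -0.042, -0.0]
wrist_force: [-0.2, 0.7, -0.1]
opening: -0.002
grasp_force: 0.0
```

{"method": "servo_tool", "body": {"commands": "0 0 0 0 0 1 0; 0 0 0 0 0 1 0; 0 0 0 0 0 1 0; 0 0 0 0 0 0 0; 0 0 0 0 0 0 0"}}

```text
time_s: 5.5
eef_pos: [0.5978, 0.074, 0.0005]
eef_rot: [0.0, 0.999, -0.042, 0.0]
wrist_force: [0.1, 1.2, 0.0]
opening: 0.001
grasp_force: 0.0
```

```bash
python3 st.py b
```

```text
5.5 [5.978e-01 7.400e-02 5.000e-04] [ 0.      0.9991 -0.0416  0.    ] [ 0.8 79.4] [0.09 1.15 0.02] 0.0009367764732060469
```

View pics/bs.png

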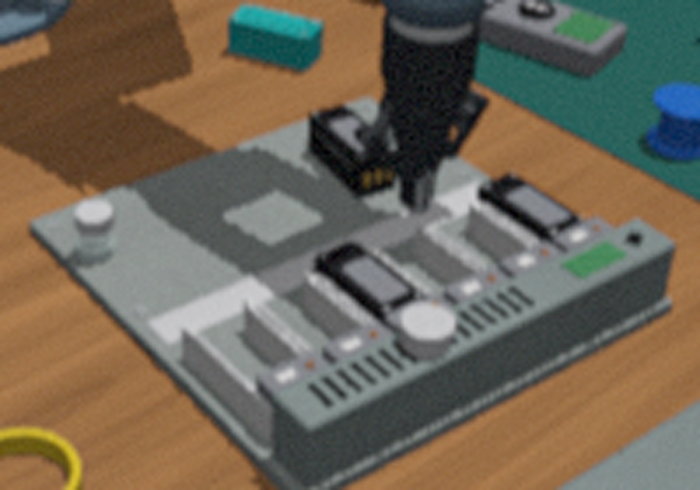

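The scene crop shows the tips at about (418,210), full picture (289,210), on or just above the rail. I'll check what height that means.

```bash
python3 - <<'E'
from bench import *
from h import *
c=calibration("scene")
for z in(0,.006,.012,.018,.024):
    p=np.array(c["R"])@[.5978,.074,z]+c["t"];u,v=p[0]/p[2]*c["fx"]+c["cx"],p[1]/p[2]*c["fy"]+c["cy"];print(z,u,v,(u-170)*3.5,(v-150)*3.5)
o=get_obs();print(o["joint_efforts"],o["q"],o["torque"])
E
```

```text
0 287.00040038641606 216.00951416959452 409.50140135245624 231.03329959358084
0.006 287.1488950844008 214.34754403767752 410.0211327954028 225.21640413187134
0.012 287.2981908622878 212.67660812523886 410.54366801800734 219.368128438336
0.018 287.448294219952 210.9966336849128 411.069029769832 213.48821789719483
0.024 287.5992117277782 209.30754718018034 411.5972410472237 207.57641513063118
[-4.33950036e-04 -5.23709428e+01 -2.77631092e+01 -1.31710913e-04
  1.36961400e-03  2.23011403e-05] [-7.36994921e-02  4.95442061e-01  1.65854582e+00 -1.03584580e-07
  9.87556878e-01  1.58028855e+00] [ 0.01889462 -0.03854341  0.01015258]
```

The tips look about 15–20 mm higher than the reported TCP, which tracks perfectly with no force, so there's still a gap. I'll continue down gently.

{"method": "servo_tool", "body": {"commands": "0 0 0 0 0 2 0; 0 0 0 0 0 2 0; 0 0 0 0 0 1 0; 0 0 0 0 0 0 0"}}

```text
time_s: 6.1
eef_pos: [0.5976, 0.074, -0.0047]
eef_rot: [-0.0, 0.999, -0.042, -0.0]
wrist_force: [0.8, -1.3, 0.4]
opening: -0.002
grasp_force: 0.0
```

{"method": "servo_tool", "body": {"commands": "0 0 0 0 0 1 0; 0 0 0 0 0 1 0; 0 0 0 0 0 0 0; 0 0 0 0 0 0 0"}}

```text
time_s: 6.6
eef_pos: [0.5978, 0.074, -0.0065]
eef_rot: [-0.0, 0.999, -0.042, 0.0]
wrist_force: [0.5, -0.2, -0.2]
opening: -0.005
grasp_force: 0.0
```

{"method": "servo_tool", "body": {"commands": "0 0 0 0 0 1 0; 0 0 0 0 0 0 0; 0 0 0 0 0 1 0; 0 0 0 0 0 0 0"}}

```text
time_s: 7.1
eef_pos: [0.5977, 0.074, -0.0086]
eef_rot: [-0.0, 0.999, -0.042, -0.0]
wrist_force: [0.3, -0.5, 0.0]
opening: -0.004
grasp_force: 0.0
```

{"method": "servo_tool", "body": {"commands": "0 0 0 0 0 1 0; 0 0 0 0 0 0 0; 0 0 0 0 0 1 0; 0 0 0 0 0 0 0"}}

```text
time_s: 7.6
eef_pos: [0.5977, 0.074, -0.0106]
eef_rot: [-0.0, 0.999, -0.042, -0.0]
wrist_force: [0.1, 0.3, -0.4]
opening: 0.001
grasp_force: 0.0
```

{"method": "servo_tool", "body": {"commands": "0 0 0 0 0 1 0; 0 0 0 0 0 0 0; 0 0 0 0 0 1 0; 0 0 0 0 0 0 0"}}

```text
time_s: 8.1
eef_pos: [0.5977, 0.074, -0.0126]
eef_rot: [-0.0, 0.999, -0.042, -0.0]
wrist_force: [0.0, 0.2, -0.6]
opening: -0.003
grasp_force: 0.0
```

{"method": "servo_tool", "body": {"commands": "0 0 0 0 0 1 0; 0 0 0 0 0 0 0; 0 0 0 0 0 1 0; 0 0 0 0 0 0 0"}}

```text
time_s: 8.6
eef_pos: [0.5978, 0.074, -0.0128]
eef_rot: [0.0, 0.999, -0.041, -0.0]
wrist_force: [-6.6, -0.5, 14.9]
opening: 0.0
grasp_force: 7.3
```

Contact: 15 N at reported z = -0.0128, so the true tip sits about 25 mm above the reported value. On to place 3.

{"method": "servo_tool", "body": {"commands": "0 0 0 0 0 -12 0; 0 0 0 0 28 0 0; 0 0 0 0 28 0 0; 0 0 0 0 0 0 0; 0 0 0 0 0 8 0"}}

```text
time_s: 9.22
eef_pos: [0.594, 0.0184, -0.0099]
eef_rot: [-0.0, 0.999, -0.042, 0.001]
wrist_force: [-0.3, -1.0, -0.2]
opening: 0.0
grasp_force: 0.0
```

{"method": "servo_tool", "body": {"commands": "0 0 0 0 0 2 0; 0 0 0 0 0 1 0; 0 0 0 0 0 1 0; 0 0 0 0 0 0 0; 0 0 0 0 0 0 0"}}

```text
time_s: 9.85
eef_pos: [0.5926, 0.019, -0.0128]
eef_rot: [0.0, 0.999, -0.041, -0.001]
wrist_force: [-9.4, -0.8, 19.7]
opening: 0.0
grasp_force: 9.8
```

{"method": "servo_tool", "body": {"commands": "0 0 0 0 0 -14 0; 0 0 0 0 38 0 0; 0 0 0 0 37 0 0; 0 0 0 0 37 0 0; 0 0 0 0 0 0 0"}}

```text
time_s: 10.48
eef_pos: [0.5842, -0.0953, -0.0003]
eef_rot: [0.0, 0.999, -0.043, 0.0]
wrist_force: [0.7, 0.3, 0.3]
opening: -0.001
grasp_force: 0.0
```

{"method": "servo_tool", "body": {"commands": "0 0 0 0 0 10 0; 0 0 0 0 0 3 0; 0 0 0 0 0 1 0; 0 0 0 0 0 0 0; 0 0 0 0 0 0 0"}}

```text
time_s: 11.1
eef_pos: [0.5836, -0.0923, -0.0128]
eef_rot: [0.0, 0.999, -0.04, -0.001]
wrist_force: [-9.6, 0.8, 20.7]
opening: 0.002
grasp_force: 10.3
```

All three touches are done. I'll lift, open partly and take a settled look at the pack.

{"method": "servo_tool", "body": {"commands": "0 0 0 0 0 -55 0.75; 0 0 0 0 0 -55 0.75; 0 0 0 -12 -50 -40 0.75; 0 0 0 -12 -50 0 0.75; 0 0 0 0 -40 0 0.75"}}

```text
time_s: 11.72
eef_pos: [0.5709, 0.0493, 0.1339]
eef_rot: [-0.0, 0.999, -0.04, -0.0]
wrist_force: [1.4, -0.2, 0.1]
opening: 0.751
grasp_force: 0.0
```

{"method": "servo_tool", "body": {"commands": "0 0 0 0 0 0 0.75; 0 0 0 0 0 0 0.75; 0 0 0 0 0 0 0.75"}}

```text
time_s: 12.1
eef_pos: [0.5717, 0.0455, 0.1334]
eef_rot: [0.0, 0.999, -0.042, -0.0]
wrist_force: [1.4, 0.7, 0.2]
opening: 0.748
grasp_force: 0.0
```

```bash
python3 st.py c; python3 -c "
from bench import *
import pickle;pickle.dump(calibration('wrist'),open('cw.pkl','wb'))"
```

```text
12.1 [0.5717 0.0455 0.1334] [ 1.000e-04  9.991e-01 -4.190e-02 -4.000e-04] [-22.8  48.8] [1.38 0.67 0.17] 0.7482560892277006
```

View pics/c.png

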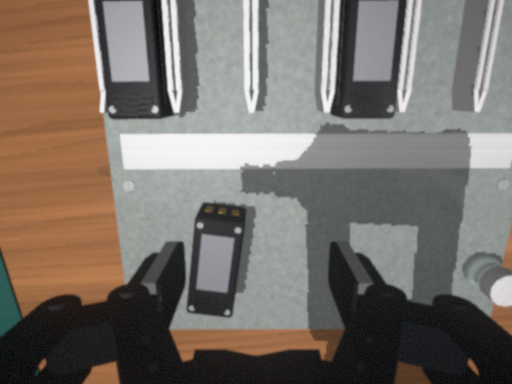

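Pack top screws are at (201,225), (238,230), (191,308) and (228,313). The open fingertips are at (183,245) and (331,245).

```bash
python3 - <<'E'
import pickle
from h import *
c=pickle.load(open('cw.pkl','rb'))
for p in[(121.5,135),(122.5,169)]:print("rail",rk(ray(c,p,.012)))
for p in[(102,112),(177,110),(252,110),(327,110),(403,110),(480,110)]:print("nose",rk(ray(c,p,.042)))
S=[rk(ray(c,p,.052)) for p in[(201,225),(238,230),(191,308),(228,313)]];print(S,np.mean(S,0))
d=(S[0]+S[1]-S[2]-S[3]);print("yaw rel",np.arctan2(d[1],d[0]))
print("jar",rk(ray(c,(502,284),.054)))
for z in(.1334,.155):print("tips",z,rk(ray(c,(183,245),z)),rk(ray(c,(331,245),z)))
R=np.array(c["R"]);print("cam",rk(-(R.T@c["t"])[:2]),-(R.T@c["t"])[2])
E
```

```text
rail [ 14.6 164.1]
rail [-14.8 166.6]
nose [ 35.  164.8]
nose [ 36.3 108.8]
nose [36.2 53. ]
nose [36.2 -2.8]
nose [ 36.1 -59.3]
nose [  36.  -116.6]
[array([-51.4,  93.5]), array([-55.7,  64.4]), array([-126.9,  105.6]), array([-131.9,   74.3])] [-91.475  84.45 ]
yaw rel -0.14401901839040399
jar [-103.  -152.4]
tips 0.1334 [-30.7  89.4] [-30.8   9.5]
tips 0.155 [-20.6  84.2] [-20.7  14.6]
cam [47.3 49.4] 0.30086390384688466
```

Measured in one view, the pack must shift 172 mm along the rail, from y' = 84.5 to -88. I'll straddle it with the open fingers without gripping.

{"method": "servo_tool", "body": {"commands": "0 0 0 -34 -18 0 0.75; 0 0 0 -34 -18 0 0.75; 0 0 0 0 0 40 0.75; 0 0 0 0 0 35 0.75; 0 0 0 0 0 0 0.75"}}

```text
time_s: 12.82
eef_pos: [0.5045, 0.0871, 0.0565]
eef_rot: [-0.0, 0.999, -0.042, -0.003]
wrist_force: [-0.5, -0.0, 0.1]
opening: 0.751
grasp_force: 0.0
```

```bash
python3 st.py d
```

```text
12.825 [0.5045 0.0871 0.0565] [-0.      0.9991 -0.0421 -0.003 ] [-93.2  84.7] [-0.52 -0.03  0.12] 0.7511886012938859
```

View pics/d.png

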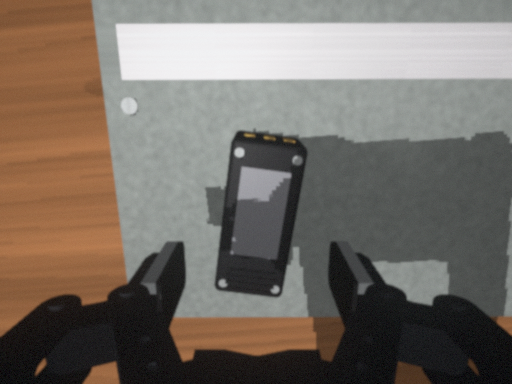

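The pack is centred between the fingers, at about (258,220) with the finger gap from 183 to 331. I'll go down.

{"method": "servo_tool", "body": {"commands": "0 0 0 0 0 30 0.75; 0 0 0 0 0 26 0.75; 0 0 0 0 0 10 0.75; 0 0 0 0 0 0 0.6; 0 0 0 0 0 0 0.6"}}

```text
time_s: 13.55
eef_pos: [0.5084, 0.0874, -0.0057]
eef_rot: [0.0, 0.999, -0.042, 0.001]
wrist_force: [-0.4, -0.4, 0.3]
opening: 0.597
grasp_force: 0.0
```

{"method": "servo_tool", "body": {"commands": "0 0 0 0 4 0 0.6; 0 0 0 0 5 0 0.6; 0 0 0 0 6 0 0.6; 0 0 0 0 6 0 0.6; 0 0 0 0 6 0 0.6"}}

```text
time_s: 14.18
eef_pos: [0.5051, 0.0607, -0.0067]
eef_rot: [-0.0, 0.999, -0.042, 0.0]
wrist_force: [-0.2, 5.0, 3.5]
opening: 0.603
grasp_force: 2.6
```

{"method": "servo_tool", "body": {"commands": "0 0 0 0 7 0 0.6; 0 0 0 0 8 0 0.6; 0 0 0 0 8 0 0.6; 0 0 0 0 8 0 0.6; 0 0 0 0 8 0 0.6"}}

```text
time_s: 14.8
eef_pos: [0.5021, 0.0216, -0.0067]
eef_rot: [-0.0, 0.999, -0.042, 0.001]
wrist_force: [0.4, 5.4, 4.0]
opening: 0.597
grasp_force: 2.7
```

{"method": "servo_tool", "body": {"commands": "0 0 0 0 8 0 0.6; 0 0 0 0 8 0 0.6; 0 0 0 0 8 0 0.6; 0 0 0 0 8 0 0.6; 0 0 0 0 8 0 0.6"}}

```text
time_s: 15.42
eef_pos: [0.4986, -0.0182, -0.0067]
eef_rot: [-0.0, 0.999, -0.042, 0.0]
wrist_force: [0.7, 5.8, 4.2]
opening: 0.602
grasp_force: 2.9
```

```bash
python3 st.py e; python3 - <<'E'
from bench import *
from h import *
c=calibration("top");im=camera("top");cv2.imwrite("pics/et.png",im)
E
```

```text
15.425 [ 0.4986 -0.0182 -0.0067] [-3.000e-04  9.991e-01 -4.170e-02  4.000e-04] [-90.4 -20.6] [0.66 5.78 4.22] 0.6022606538455599
```

View pics/e.png

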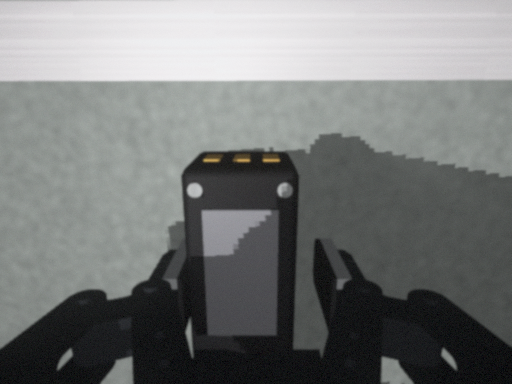

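The pack is square and flush with the left pad: screws at (195,190) and (285,190), front edge level. I'll slide the remaining 73 mm.

{"method": "servo_tool", "body": {"commands": "0 0 0 0 8 0 0.6; 0 0 0 0 8 0 0.6; 0 0 0 0 8 0 0.6; 0 0 0 0 8 0 0.6; 0 0 0 0 8 0 0.6"}}

```text
time_s: 16.2
eef_pos: [0.4947, -0.0586, -0.0072]
eef_rot: [-0.0, 0.999, -0.042, -0.0]
wrist_force: [1.6, 3.6, 1.0]
opening: 0.602
grasp_force: 1.8
```

{"method": "servo_tool", "body": {"commands": "0 0 0 0 8 0 0.6; 0 0 0 0 8 0 0.6; 0 0 0 0 7 0 0.6; 0 0 0 0 5 0 0.6; 0 0 0 0 4 0 0.6"}}

```text
time_s: 16.82
eef_pos: [0.4921, -0.0901, -0.0072]
eef_rot: [-0.0, 0.999, -0.042, -0.0]
wrist_force: [0.5, 3.1, 0.3]
opening: 0.598
grasp_force: 1.6
```

{"method": "servo_tool", "body": {"commands": "0 0 0 0 2 0 0.6; 0 0 0 0 0 0 0.6; 0 0 0 0 -6 0 0.6; 0 0 0 0 0 -35 0.6; 0 0 0 0 0 -40 0.6"}}

```text
time_s: 17.45
eef_pos: [0.4919, -0.0853, 0.0681]
eef_rot: [-0.0, 0.999, -0.041, -0.001]
wrist_force: [0.8, 0.2, 0.4]
opening: 0.598
grasp_force: 0.0
```

{"method": "servo_tool", "body": {"commands": "0 0 0 -20 0 -40 0.2; 0 0 0 -30 0 -20 0.2; 0 0 0 0 0 0 0.2; 0 0 0 0 0 0 0.2"}}

```text
time_s: 17.95
eef_pos: [0.4431, -0.0817, 0.1278]
eef_rot: [0.0, 0.999, -0.042, 0.0]
wrist_force: [0.0, 0.6, 0.2]
opening: 0.202
grasp_force: 0.0
```

```bash
python3 st.py f; python3 -c "
from bench import *
import pickle;pickle.dump(calibration('wrist'),open('cw.pkl','wb'))"
```

```text
17.95 [ 0.4431 -0.0817  0.1278] [ 2.000e-04  9.991e-01 -4.160e-02  4.000e-04] [-140.4  -88.6] [0.04 0.62 0.19] 0.20150787202948367
```

View pics/f.png

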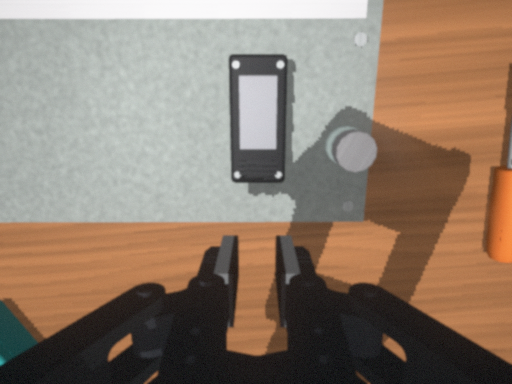

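The pack stands alone on the apron with screws at (235,65), (280,65), (237,175) and (279,175). The rail's right end is at (367,18).

```bash
cat > m.py <<'E'
import pickle
from h import *
c=pickle.load(open('cw.pkl','rb'));im=cv2.imread("pics/f.png")
S=[rk(ray(c,p,.052)) for p in[(235.5,64.5),(280,64.5),(237,175),(279,175)]];print(S,np.mean(S,0))
d=(S[0]+S[1]-S[2]-S[3]);print("yaw rel",np.arctan2(d[1],d[0]))
for r in(5,10,14): row=im[r].min(1);u=np.where(row>190)[0].max();print("rail end",u,rk(ray(c,(u+.5,r),.012)))
col=im[:40,100].min(1);v=np.where(col>190)[0].max();print("rail back edge",rk(ray(c,(100,v+.5),.012)),rk(ray(c,(350,np.where(im[:40,350].min(1)>190)[0].max()+.5),.012)))
E
python3 m.py
```

```text
[array([-51.3, -73.2]), array([ -51.3, -103.1]), array([-127.5,  -72.9]), array([-127.5, -103.8])] [-89.4  -88.25]
yaw rel 0.0026246658889989005
rail end 367 [  -6.4 -170.3]
rail end 367 [  -9.7 -170.7]
rail end 366 [ -12.4 -170.1]
rail back edge [-16.1  31.3] [ -15.5 -157.9]
```

The offset from bay centre is about 2 mm and the yaw is near 0. I'll get behind the pack and push.

{"method": "servo_tool", "body": {"commands": "0 0 0 -20 0 20 0.15; 0 0 0 0 0 45 0.15; 0 0 0 0 0 42 0.15; 0 0 0 0 0 25 0.15; 0 0 0 0 0 0 0.15"}}

```text
time_s: 18.68
eef_pos: [0.4208, -0.0789, -0.0065]
eef_rot: [-0.001, 0.999, -0.042, -0.003]
wrist_force: [0.4, -0.3, 0.0]
opening: 0.151
grasp_force: 0.0
```

{"method": "servo_tool", "body": {"commands": "0 0 0 5 0 2 0.15; 0 0 0 6 0 0 0.15; 0 0 0 6 0 0 0.15; 0 0 0 7 0 0 0.15; 0 0 0 7 0 0 0.15"}}

```text
time_s: 19.3
eef_pos: [0.4532, -0.0824, -0.006]
eef_rot: [-0.0, 0.999, -0.041, -0.001]
wrist_force: [-6.5, 0.5, 5.3]
opening: 0.15
grasp_force: 2.8
```

```bash
python3 st.py g
```

```text
19.3 [ 0.4532 -0.0824 -0.006 ] [-2.000e-04  9.991e-01 -4.140e-02 -1.000e-03] [-130.3  -88.4] [-6.48  0.47  5.28] 0.1502786494483481
```

{"method": "servo_tool", "body": {"commands": "0 0 0 8 0 0 0.15; 0 0 0 8 0 0 0.15; 0 0 0 8 0 0 0.15; 0 0 0 8 0 0 0.15; 0 0 0 8 0 0 0.15"}}

```text
time_s: 20.02
eef_pos: [0.4941, -0.086, -0.0062]
eef_rot: [-0.0, 0.999, -0.042, -0.0]
wrist_force: [-3.1, -0.1, -0.5]
opening: 0.148
grasp_force: 1.2
```

{"method": "servo_tool", "body": {"commands": "0 0 0 8 0 0 0.15; 0 0 0 7 0 0 0.15; 0 0 0 5 0 0 0.15; 0 0 0 0 0 0 0.15"}}

```text
time_s: 20.52
eef_pos: [0.5145, -0.0879, -0.0059]
eef_rot: [0.0, 0.999, -0.042, 0.001]
wrist_force: [-0.3, 1.1, -0.6]
opening: 0.147
grasp_force: 0.0
```

```bash
python3 st.py i; python3 - <<'E'
from bench import *
from h import *
c=calibration("wrist");im=cv2.imread("pics/i.png")
# bright label + screws on black pack
m=((im.min(2)>100)).astype(np.uint8);n,l,s,ce=cv2.connectedComponentsWithStats(m)
for k in range(1,n):
    if 15<s[k][4]<8000: print(s[k],ce[k].round(1),rk(ray(c,ce[k],.052)))
E
```

```text
20.525 [ 0.5145 -0.0879 -0.0059] [ 2.000e-04  9.991e-01 -4.160e-02  8.000e-04] [-68.7 -88.8] [-0.32  1.08 -0.61] 0.14693941091538132
[197   1  19  21 299] [205.8  11.4] [ 24.2 -72.9]
[300   2  19  20 289] [309.   11.3] [  24.2 -103.1]
[208 244  15  14 149] [214.2 250.6] [-52.3 -72.7]
[ 233  268   34   87 1872] [249.9 315.4] [-79.  -85.2]
[228 274   6   6  17] [230.9 275.7] [-62.3 -78.4]
[281 274   5   7  18] [282.2 275.9] [-62.4 -97. ]
[412 306  20  12  59] [421.9 311. ] [ -77.1 -149.7]
[114 334  24  26 261] [126. 346.] [-92.8 -37.1]
[375 334  17  17 147] [382.4 342.4] [ -91.2 -136.3]
```

Square and centred: front end at x' ≈ 31, y' ≈ -88. I'll push on into the bay.

{"method": "servo_tool", "body": {"commands": "0 0 0 4 0 0 0.15; 0 0 0 6 0 0 0.15; 0 0 0 7 0 0 0.15; 0 0 0 7 0 0 0.15; 0 0 0 7 0 0 0.15"}}

```text
time_s: 21.25
eef_pos: [0.5446, -0.0902, -0.0062]
eef_rot: [-0.0, 0.999, -0.042, -0.0]
wrist_force: [-4.2, 0.7, 1.5]
opening: 0.152
grasp_force: 2.1
```

{"method": "servo_tool", "body": {"commands": "0 0 0 7 0 0 0.15; 0 0 0 7 0 0 0.15; 0 0 0 7 0 0 0.15; 0 0 0 7 0 0 0.15; 0 0 0 7 0 0 0.15"}}

```text
time_s: 21.88
eef_pos: [0.5798, -0.0932, -0.0062]
eef_rot: [-0.0, 0.999, -0.042, 0.0]
wrist_force: [-3.4, 0.4, 2.1]
opening: 0.155
grasp_force: 1.8
```

{"method": "servo_tool", "body": {"commands": "0 0 0 6 0 0 0.15; 0 0 0 5 0 0 0.15; 0 0 0 3 0 0 0.15; 0 0 0 0 0 0 0.15"}}

```text
time_s: 22.38
eef_pos: [0.5939, -0.0944, -0.006]
eef_rot: [0.0, 0.999, -0.042, 0.001]
wrist_force: [-0.8, 0.5, 0.1]
opening: 0.148
grasp_force: 0.3
```

```bash
python3 st.py j
```

```text
22.375 [ 0.5939 -0.0944 -0.006 ] [ 1.000e-04  9.991e-01 -4.160e-02  6.000e-04] [ 10.9 -88.7] [-0.82  0.48  0.08] 0.14795000034110534
```

Smooth so far. About 9–10 mm to go, felt in small steps.

{"method": "servo_tool", "body": {"commands": "0 0 0 3 0 0 0.15; 0 0 0 3 0 0 0.15; 0 0 0 2 0 0 0.15; 0 0 0 1 0 0 0.15; 0 0 0 0 0 0 0.15"}}

```text
time_s: 23.1
eef_pos: [0.6022, -0.095, -0.006]
eef_rot: [-0.0, 0.999, -0.042, -0.0]
wrist_force: [-4.6, 0.8, 3.8]
opening: 0.149
grasp_force: 2.4
```

{"method": "servo_tool", "body": {"commands": "0 0 0 1 0 0 0.15; 0 0 0 1 0 0 0.15; 0 0 0 0 0 0 0.15"}}

```text
time_s: 23.48
eef_pos: [0.6033, -0.095, -0.0062]
eef_rot: [-0.0, 0.999, -0.042, -0.001]
wrist_force: [-7.8, 0.8, 5.7]
opening: 0.149
grasp_force: 3.9
```

{"method": "servo_tool", "body": {"commands": "0 0 0 1 0 0 0.15; 0 0 0 1 0 0 0.15; 0 0 0 0 0 0 0.15; 0 0 0 0 0 0 0.15"}}

```text
time_s: 23.98
eef_pos: [0.6031, -0.095, -0.0065]
eef_rot: [-0.0, 0.999, -0.041, -0.003]
wrist_force: [-15.4, 0.3, 11.4]
opening: 0.146
grasp_force: 7.8
```

```bash
python3 st.py k;  python3 - <<'E'
from bench import *
from h import *
c=calibration("wrist");im=cv2.imread("pics/k.png")
m=((im.min(2)>100)).astype(np.uint8);n,l,s,ce=cv2.connectedComponentsWithStats(m)
for k in range(1,n):
    if 60<s[k][4]<8000: print(s[k],ce[k].round(1),rk(ray(c,ce[k],.052)))
E
```

```text
23.975 [ 0.6031 -0.095  -0.0065] [-4.000e-04  9.991e-01 -4.140e-02 -3.200e-03] [ 20.2 -88.5] [-15.43   0.26  11.43] 0.14585607130068767
[100   1  19  21 302] [108.6  11.2] [113.6 -44.8]
[197   1  19  21 319] [205.9  11. ] [113.6 -72.9]
[301   1  19  21 306] [310.4  11. ] [ 113.6 -103. ]
[  0   2  14  20 231] [ 5.7 11.9] [113.4 -15.1]
[129 245  15  14 150] [136.7 252. ] [ 37.1 -45.2]
[208 245  15  14 150] [214.4 252. ] [ 37.2 -72.6]
[296 247  11  10  67] [301.8 252. ] [  37.2 -103.5]
[ 309  254  119   55 4282] [374.  273.2] [  28.8 -129.7]
[ 233  266   40   89 2535] [252.8 309.1] [ 13.8 -86.1]
[114 333  25  27 281] [126.2 345.9] [ -2.7 -37.2]
[375 333  25  27 274] [386.9 345.8] [  -2.6 -137.8]
```

The pack is home. TCP travel stopped while force rose to 15 N, and its screws (x' = 113.6) line up exactly with the taken pack's in the next bay. I'll retreat.

{"method": "servo_tool", "body": {"commands": "0 0 0 -3 0 0 0.15; 0 0 0 -8 0 0 0.15; 0 0 0 -20 0 0 0.15; 0 0 0 -20 0 -30 0.15; 0 0 0 0 0 -50 0.15"}}

```text
time_s: 24.7
eef_pos: [0.5525, -0.0902, 0.0725]
eef_rot: [-0.001, 0.999, -0.042, -0.002]
wrist_force: [0.9, -0.0, 1.1]
opening: 0.15
grasp_force: 0.0
```

{"method": "servo_tool", "body": {"commands": "0 0 0 0 0 -40 0.15; 0 0 0 0 0 0 0.15; 0 0 0 0 0 0 0.15"}}

```text
time_s: 25.08
eef_pos: [0.5552, -0.091, 0.1135]
eef_rot: [0.0, 0.999, -0.042, 0.0]
wrist_force: [-0.3, 0.5, -0.2]
opening: 0.15
grasp_force: 0.0
```

```bash
python3 st.py l;  python3 - <<'E'
from bench import *
from h import *
c=calibration("wrist");im=cv2.imread("pics/l.png")
m=((im.min(2)>100)).astype(np.uint8);n,l,s,ce=cv2.connectedComponentsWithStats(m)
for k in range(1,n):
    if 15<s[k][4]<3000: print(s[k],ce[k].round(1),rk(ray(c,ce[k],.052)))
E
```

```text
25.075 [ 0.5552 -0.091   0.1135] [ 0.000e+00  9.991e-01 -4.160e-02  2.000e-04] [-27.9 -88.5] [-0.34  0.52 -0.18] 0.14979124692923834
[188  97   9  10  69] [192.1 101.9] [ 36.5 -45.2]
[230  97   9  10  71] [233.9 101.9] [ 36.5 -72.4]
[142  98   9   9  64] [145.5 102.1] [ 36.4 -15. ]
[276  98   9   9  63] [280.3 102.1] [  36.4 -102.6]
[349 180  11  11  69] [353.8 185. ] [ -19.4 -154.8]
[494 204  16  91 700] [501.6 247.3] [ -66.7 -267. ]
[ 330  228   38   39 1040] [350.2 244.7] [ -64.7 -155.8]
[322 262  37  28 429] [334.8 272.7] [ -87.6 -145.9]
[228 274   6   7  22] [231.2 276.1] [-90.6 -68. ]
[281 274   5   7  19] [282.2 276. ] [ -90.5 -106.4]
[330 283  16  11  86] [338.5 288. ] [-100.7 -149.6]
[131 334   7   5  28] [134.5 336.4] [-144.7   10.6]
```

The pack's rear screws are exactly level with the taken pack's and square. I'm handing in.

```bash
python3 -c "
from bench import *
print(hand_in())"
```

```text
the job is handed in; nothing more can be done
None
```

The three free-bay touches were made in order, the pack was slid and pushed fully home in the third free bay (fifth place from the left), the arm was withdrawn, and the job is handed in; no verdict was returned.

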